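# Pop the fuse box hatch with one press on its push-push latch

### The job

Open the hatch of the fuse box, the one with the yellow latch pad: press the pad down once with a fingertip until the latch lets go, take the finger away and see that the hatch springs fully up and stays open, without pushing it shut again. Lift and carry nothing, keep the relay box (grey pad) shut, and leave both boxes and the loose parts where they are.

Things in the scene. Friction and masses are not known exactly. Their poses are not given: they have to be found in the camera images.
- fuse_pad (a point): centre of the upper face of the ribbed YELLOW latch pad on the fuse box's hatch, 79 mm above the bench while shut; it moves with the hatch. Pad 30 (box x) x 44 mm (box y), 3 mm proud, centre 98 mm before the hinge, 31 mm behind the box's front face, whose wall is cut down to 60 mm over 58 mm width here. Pressed straight down it yields at about 3 N, lets go after 4.5 mm and stops hard at 5.6 mm
- fuse_hatch (a joint): angle (rad) of the fuse box's hatch, 118 (x) x 110 x 4 mm, hinged along its rear edge 74 mm above the bench: 0 shut and latched, -0.045 pressed in far enough to let go, -0.057 at the inner stop, 1.25 fully open. When the finger leaves after the press, a spring swings it up in about 1 s, front edge up and to the rear; it stays there
- fuse_latch (a joint): follower pin of the fuse box's push-push latch, hidden under the hatch, sideways position in m: about 0 hooked (hatch held shut), +0.005 pushed aside by the press, about -0.008 once the hatch is open: then it will catch and hold the hatch shut if that is pressed down again
- fuse_box: black plastic fuse box standing loose on the bench, 0.9 kg: tub 165 (x) x 130 (y) x 76 mm high; ears and sockets reach 83 mm to each side. Yellow latch pad, red post cover (top at 94 mm) on the rear block, white fuse symbol on the hatch. Origin on its underside, midway across, 75 mm behind its front face; its -x is its front (roughly towards the robot), z up
- relay_pad (a point): centre of the upper face of the GREY latch pad of the relay box's hatch, 79 mm above the bench; hatch and latch are built like those of the fuse box. Not to be pressed
- relay_hatch (a joint): angle of the relay box's hatch: 0 shut and latched, negative pressed in, positive open
- relay_box: black plastic relay box standing loose on the bench, 0.9 kg: tub 165 (x) x 130 (y) x 76 mm high; ears and sockets reach 83 mm to each side. Grey latch pad, row of four black relays (tops at 103 mm) on the rear block. Origin on its underside, midway across, 75 mm behind its front face; its -x is its front (roughly towards the robot), z up
- spare_relay: loose spare relay, black cube 28 x 28 x 26 mm lying on its side (its brass blades point along its +x), close in front of the fuse box; origin at the centre of its underside
- white_plug: loose white round plug housing standing upright, 32 mm across, 42 mm high, close in front of the relay box; origin at the centre of its underside
- black_plug: loose black plug housing, 45 x 30 x 24 mm, between the robot and the left-hand box; origin at the centre of its underside
- tape_roll: black roll of tape lying flat, 90 mm across, 19 mm high, on the left of the bench; origin at the centre of its underside
- screwdriver: screwdriver with red handle, about 190 mm long, lying lengthwise on the left of the bench; origin at the centre of its underside
- multimeter: yellow and black multimeter lying flat, 160 x 78 mm, 48 mm high with its dial, on the right of the bench; origin at the centre of its underside
Not all that is in view belongs to the job. What is shaped like the fuse_box but orange is not meant.

How it is judged:
On the way, in this order (a step that is already met when the one before it is completed fails the run):
1. a finger presses the fuse hatch in (value of joint fuse_hatch below -0.03 rad and contact force between the fingers and fuse_box above 0.5 N).
2. the hatch has sprung up (over 1.0 rad) and stays open for a second with nothing of the robot touching the box (value of joint fuse_hatch above 1 rad and contact force between each of the fingers, the arm and fuse_box below 0.1 N), for 1 s.
At the end, for the whole second after the job is handed in: The fuse hatch stands open by itself, over 1.0 rad (fully open is 1.25), the relay hatch is still latched shut, both boxes stand upright and within 30 mm of where they were, and so do all the loose parts (value of joint fuse_hatch between 1 and 1.4 rad and value of joint fuse_latch below -0.003 m and value of joint relay_hatch between -0.015 and 0.03 rad and distance of each of fuse_box, relay_box, spare_relay, white_plug, black_plug, tape_roll, screwdriver, multimeter from where it was at the start of the episode below 0.03 m and angle between fuse_box's own z axis and vertical below 0.05 rad and linear speed of fuse_box below 0.02 m/s); the robot touches nothing.
It fails at once if the latch is worked a second time: the fuse hatch is pushed down shut again after it has popped (value of joint fuse_hatch below 0.08 rad and value of joint fuse_latch below -0.004 m).
It fails at once if the relay box's hatch is pressed in or opened (value of joint relay_hatch below -0.02 rad or value of joint relay_hatch above 0.05 rad).
It fails at once if a box is lifted, tipped or shoved by over 30 mm (height (world z) of any of fuse_box, relay_box above 0.012 m or angle between any of fuse_box, relay_box's own z axis and vertical above 0.15 rad or distance of any of fuse_box, relay_box from where it was at the start of the episode above 0.03 m).
It fails at once if a loose part on the bench is moved by over 30 mm or lifted (distance of any of spare_relay, white_plug, black_plug, tape_roll, screwdriver, multimeter from where it was at the start of the episode above 0.03 m).
It also fails if it takes over 32 s, if anything falls off the work surface, if the arm or the gripper's body presses on something with over 40 N, if the wrist force passes 120 N, or if a joint passes its speed limit or range.

### The arm

A 6-joint arm with a two-finger parallel gripper is mounted at the origin on the work surface. World frame = base frame: x ahead of the robot, y to its left, z up, the work surface at z = 0. Lengths are in m, angles in rad, forces in N, time in s.
With the tool pointing down it reaches from about 0.25 to 0.775 m from the base axis. Payload 4 kg.
Tool frame: the origin (TCP) lies between the finger pads; the fingertips stand 14 mm ahead of it and the grasp point (between the pads) lies 5 mm behind it; z points along the fingers, y is the line along which they close (so a half turn about z gives the same grasp; the last joint's range is limited). The gripper opens to 94 mm and grips with 3 to 60 N. Pads are 16 mm wide; open, the fingers measure 119 mm over their backs; the gripper's body (75 mm by 177 mm) begins 78 mm behind the grasp point.
Start: joints at [1.128, 0.087, 1.371, -0, 1.684, -0.103], TCP at [0.183, 0.519, 0.22] pointing down, gripper open.
Joint ranges: [-3.1, 3.1], [-0.76, 2.03], [0.27, 2.55], [-1.08, 4.22], [0.17, 2.65], [-2.57, 2.57]. Speed limits (rad/s): [2.79, 2.79, 3.14, 3.14, 3.14, 3.14].

### API

Orientations are given as [roll, pitch, yaw] about the fixed x, y, z axes, in that order (R = Rz(yaw) Ry(pitch) Rx(roll)).
In Python, from bench import robot, snapshot gives the robot as it stands.
- The arm moves only by the tool carry_out, never from a script. Its argument "motion" is text: rows parted by semicolons, each of 4 numbers parted by spaces: the shift along the tool's x, y, z each as a share of 0.15 m, from -1 to 1, then the turn about the tool's z as a share of 180 degrees, from -1 to 1. A call has exactly 8 rows; each row is the pose to reach, as a shift and turn from the pose commanded when the call began, along the tool's axes at that moment, turning the shorter way round; what a row does not reach only later rows make up. A row lasts 1/10 s, in which the tool goes at most 50 mm and 8.59 degrees, less where a joint would pass 70% of its speed; a pose out of reach is approached as far as the arm can. A call with a number of a shift or a turn outside -1 to 1 is refused whole. A call with a gripper value outside its range is refused whole. "grip" is the opening, from -1 (shut) to 1 (fully open), set as the call begins (left out, the last holds). The fingers move at their own pace and stop on an object; the grip force is fixed at half the most. Time passes only in rows, so rows that repeat a pose let the fingers close, or fill a call up. It gives the time, the measured TCP pose, the force, the opening and the grip force at its end, in the units of the state.
- robot.get_obs(): the state, without advancing time (a new reading comes with each control period).
- snapshot(name): name is "scene" or "side" or "wrist"; returns a dict with "image" (480x640x3 uint8, red, green, blue), "fx", "fy", "cx", "cy" (pixels), "distortion" ([k1, k2, p1, p2, k3] as OpenCV has them; the pictures are not rectified), "pose" (4x4, takes a point from camera to world coordinates); the wrist camera has in their place "hand_eye" (4x4, takes a point from camera to tool coordinates, whose origin is the TCP and whose axes are the flange's). Camera axes: x right, y up, looking along -z (the intrinsics and any distortion apply to the point x, -y, -z); pixel columns grow to the right and rows downward; lengths in m; the calibration is good to about 2 mm. A picture is of the moment at which its call begins: read the wrist's pose just before it. There is no depth.
- robot.close_job(): hands the job in; it is judged then, once.
The state is a dict: "time": time; "joint_positions": joint angles; "qvel": joint speeds; "joint_torque": joint torques, N m; "tool_pos": TCP position; "ee_rot": TCP orientation; "wrist_force": force on the tool from outside, world axes, zero at the start; "wrist_torque": the same for the moment, N m; "width": finger opening in m; "finger_force": force on a finger pad.
Only numpy, scipy, OpenCV 4.12 (cv2) and the standard library are available. Lean on these libraries where they do the work, as an engineer would, in place of code of your own. Each camera call takes 0.05 s, during which the arm holds its last target. There are 200 camera calls.

## Working session

There is one attempt and no reset: what is moved stays moved. The work goes in short steps, Python scripts to look and compute and a tool call to move; the robot and the scene stay as the last step left them, time stands still between calls to the robot, and variables do not carry over. Pictures are saved under pics/ and viewed, at most 10 in all, crops included, and the job is handed in when it is done.

Besides the shell and the picture viewer there is one more tool, called after "Emit:" as name(argument=value, ...) on one line, values as JSON. carry_out: Moves the arm, as the interface text tells. Shift numbers are shares of 0.15 m and turn numbers shares of 180 degrees, none past 1 either way. Its arguments: {"type":"object","properties":{"motion":{"type":"string"},"grip":{"type":"number"}},"required":["motion"]}

```bash
mkdir -p pics; python3 - <<'E'
from bench import robot, snapshot
import cv2, numpy as np, pickle
o=robot.get_obs(); print(o)
d={}
for n in ["scene","side","wrist"]:
    s=snapshot(n); d[n]=s
    cv2.imwrite(f"pics/{n}0.png",s["image"][:,:,::-1])
    print(n,{k:(np.round(v,4).tolist() if not np.isscalar(v) else v) for k,v in s.items() if k!="image"})
pickle.dump((o,d),open("d0.pkl","wb"))
E
```

```text
{'time': 0.0, 'joint_positions': array([ 1.12786627e+00,  8.79272250e-02,  1.37222655e+00, -2.13147942e-05,
        1.68357403e+00, -1.03132423e-01]), 'qvel': array([ 1.76390594e-05,  2.10457436e-03,  1.75447059e-03, -2.35103133e-04,
       -3.62051572e-04,  1.66857577e-03]), 'joint_torque': array([ 3.24029616e-04, -3.40184247e+01, -3.02428508e+01,  7.17960577e-02,
        3.30745254e-02, -1.74248253e-04]), 'tool_pos': array([0.18312314, 0.51808327, 0.21833337]), 'ee_rot': array([-3.13946667e+00, -1.98740679e-04,  2.80179244e+00]), 'wrist_force': array([ 0.47268445, -0.52760402,  0.12152014]), 'wrist_torque': array([-0.000788  ,  0.02413111, -0.04948934]), 'finger_force': 0.0, 'width': 0.09440519175800541}
scene {'fx': 492.1135456398175, 'fy': 492.1135456398175, 'cx': 325.7025879160222, 'cy': 240.84628096066237, 'distortion': [-0.0049, 0.0, 0.0, 0.0, 0.0], 'pose': [[0.6356, -0.5059, 0.5831, 1.3113], [0.7719, 0.4273, -0.4708, -0.6294], [-0.011, 0.7493, 0.6621, 0.9693], [0.0, 0.0, 0.0, 1.0]]}
side {'fx': 459.2415734886896, 'fy': 459.2415734886896, 'cx': 322.0981664916966, 'cy': 239.91936235418677, 'distortion': [-0.0146, 0.0, 0.0, 0.0, 0.0], 'pose': [[-0.9835, 0.1406, -0.1136, 0.3951], [-0.1806, -0.7374, 0.6509, 0.7606], [0.0078, 0.6607, 0.7506, 0.9588], [0.0, 0.0, 0.0, 1.0]]}
wrist {'fx': 427.93932416056055, 'fy': 427.93932416056055, 'cx': 321.8560925037078, 'cy': 242.14142572009413, 'distortion': [-0.0098, 0.0, 0.0, 0.0, 0.0], 'hand_eye': [[0.0006, 0.9593, 0.2824, 0.0829], [1.0, -0.0006, -0.0002, 0.0007], [-0.0001, 0.2824, -0.9593, -0.1662], [0.0, 0.0, 0.0, 1.0]]}
```

View pics/scene0.png

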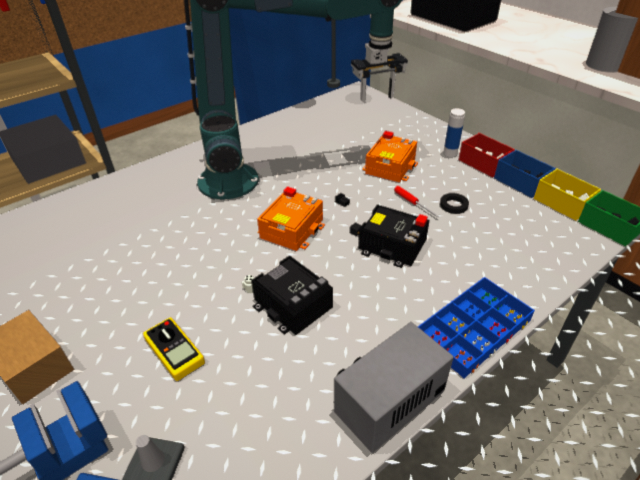

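View pics/side0.png

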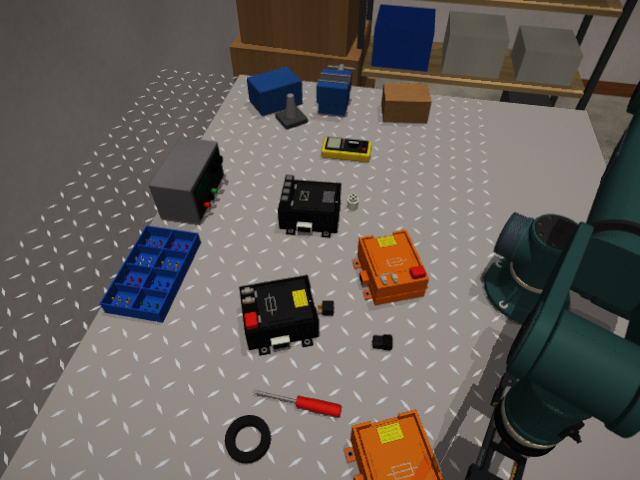

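```bash
cat > h.py <<'E'
import numpy as np, cv2
def K(s): return np.array([[s["fx"],0,s["cx"]],[0,s["fy"],s["cy"]],[0,0,1.]])
def ray(s,p,T=None):
    T=s["pose"] if T is None else T
    u=cv2.undistortPoints(np.array([[p]],float),K(s),np.array(s["distortion"],float))[0,0]
    return T[:3,3], T[:3,:3]@np.array([u[0],-u[1],-1.])
def onz(s,p,z,T=None):
    c,d=ray(s,p,T); return c+d*(z-c[2])/d[2]
def tri(rs):
    A=0;b=0
    for c,d in rs:
        d=d/np.linalg.norm(d);P=np.eye(3)-np.outer(d,d);A=A+P;b=b+P@c
    return np.linalg.solve(A,b)
def yellow(s,box):
    x0,y0,x1,y1=box; h=cv2.cvtColor(s["image"],cv2.COLOR_RGB2HSV)[y0:y1,x0:x1]
    m=cv2.inRange(h,(22,120,90),(36,255,255)); n,l,st,ce=cv2.connectedComponentsWithStats(m)
    i=1+np.argmax(st[1:,4]); 
    cnt=np.argwhere(l==i)[:,::-1]+[x0,y0]
    return ce[i]+[x0,y0], cv2.boxPoints(cv2.minAreaRect(cnt.astype(np.float32))), st[i,4]
E
python3 - <<'E'
from h import *; import pickle
o,d=pickle.load(open("d0.pkl","rb"))
rs=[]
for n,b in [("scene",(365,205,395,230)),("side",(288,285,312,312))]:
    c,q,a=yellow(d[n],b); print(n,c,a,onz(d[n],c,.079)); rs.append(ray(d[n],c))
    w=np.array([onz(d[n],p,.079) for p in q]); e=np.diff(np.vstack([w,w[:1]]),axis=0)
    print(np.round(np.hypot(e[:,0],e[:,1]),3),np.round(np.degrees(np.arctan2(e[:,1],e[:,0])),1))
    x0,y0=(c-[60,45]).astype(int); cr=d[n]["image"][y0:y0+90,x0:x0+120,::-1]
    globals()[n]=cv2.resize(cr,(400,300),interpolation=cv2.INTER_CUBIC)
print(tri(rs))
cv2.imwrite("pics/crop.png",np.hstack([scene,side]))
E
```

```text
scene [377.62121212 218.18939394] 132 [0.54768308 0.18030762 0.079     ]
[0.058 0.037 0.057 0.036] [ 114.4    0.3  -66.5 -178.5]
side [299.55217391 297.96956522] 230 [0.54700252 0.18203052 0.079     ]
[0.032 0.046 0.031 0.046] [-155.5  111.1   24.1  -67.8]
[0.54702756 0.18126172 0.07802084]
```

View pics/crop.png

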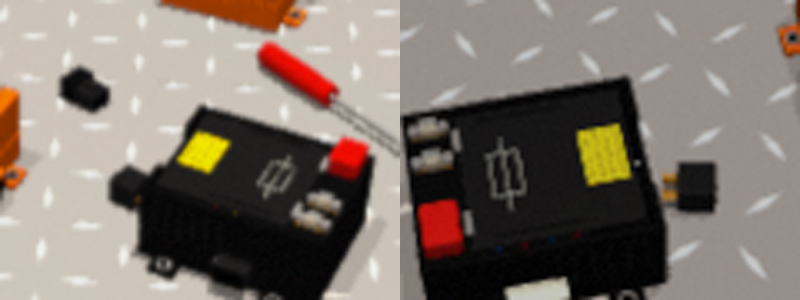

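Candidates (scene image):
- Black box, yellow pad: (378,218).
- Orange boxes, yellow pads: (283,219) and (386,155).
- Black relay box, grey pad: (277,268).

I choose the black box at (378,218). The crop shows its yellow ribbed pad, white fuse symbol and red cover. The spare relay lies in front of it, and the box yaw is about 22°. Both views put the pad at about (0.547, 0.181).

Emit:
carry_out(motion="-0.25 -0.1 0 -0.05; -0.5 -0.2 0 -0.1; -0.75 -0.3 0 -0.14; -1 -0.43 0 -0.19; -1 -0.43 0 -0.23; -1 -0.43 0 -0.23; -1 -0.43 0 -0.23; -1 -0.43 0 -0.23", grip=-1)

```text
time: 0.95
tool_pos: [0.3026, 0.4082, 0.2193]
ee_rot: [3.141, -0.0, -2.76]
wrist_force: [0.4, -0.9, 0.1]
width: 0.0334
finger_force: 0.0
```

```bash
cat > go.py <<'E'
from bench import robot; import numpy as np, sys
from scipy.spatial.transform import Rotation as R
t=np.array([float(v) for v in sys.argv[1:4]]); o=robot.get_obs()
M=R.from_euler("xyz",o["ee_rot"]).as_matrix()
print(o["time"],o["tool_pos"].round(4),o["ee_rot"].round(3),"w",o["width"],o["wrist_force"].round(2),"shares",(M.T@(t-o["tool_pos"])/.15).round(3))
E
python3 go.py .547 .181 .2
```

```text
0.95 [0.3026 0.4082 0.2193] [ 3.141 -0.    -2.76 ] w 0.03336138795632417 [ 0.37 -0.86  0.1 ] shares [-0.947 -2.013  0.128]
```

Now two steps toward the pad.

Emit:
carry_out(motion="-0.12 -0.25 0 0; -0.24 -0.5 0 0; -0.36 -0.75 0 0; -0.47 -1 0 0; -0.47 -1 0 0; -0.47 -1 0 0; -0.47 -1 0 0; -0.47 -1 0 0")

```text
time: 1.75
tool_pos: [0.4237, 0.2962, 0.2195]
ee_rot: [3.141, 0.0, -2.757]
wrist_force: [-0.2, 0.6, -0.3]
width: 0.0005
finger_force: 0.0
```

Emit:
carry_out(motion="-0.12 -0.25 0 0; -0.24 -0.5 0.03 0; -0.36 -0.75 0.06 0; -0.47 -1 0.1 0; -0.47 -1 0.1 0; -0.47 -1 0.1 0; -0.47 -1 0.1 0; -0.47 -1 0.1 0")

```text
time: 2.55
tool_pos: [0.5453, 0.1836, 0.2052]
ee_rot: [3.141, 0.001, -2.756]
wrist_force: [0.0, 0.0, -0.9]
width: 0.0003
finger_force: 0.0
```

```bash
python3 go.py .547 .181 .2; python3 - <<'E'
from h import *; from bench import robot,snapshot; from scipy.spatial.transform import Rotation as R
o=robot.get_obs(); s=snapshot("wrist"); cv2.imwrite("pics/w1.png",s["image"][:,:,::-1])
T=np.eye(4);T[:3,:3]=R.from_euler("xyz",o["ee_rot"]).as_matrix();T[:3,3]=o["tool_pos"];T=T@np.array(s["hand_eye"])
c,q,a=yellow(s,(0,0,640,480)); print(c,a,onz(s,c,.079,T)); w=np.array([onz(s,p,.079,T) for p in q]);e=np.diff(w,axis=0)
print(np.hypot(e[:,0],e[:,1]),np.degrees(np.arctan2(e[:,1],e[:,0])))
E
```

```text
2.55 [0.5453 0.1836 0.2052] [ 3.141e+00  1.000e-03 -2.756e+00] w 0.00025709825178921327 [ 0.04  0.04 -0.94] shares [-0.004 -0.021  0.034]
[317.03705133 239.1404863 ] 2591 [0.54775518 0.18185041 0.079     ]
[0.03035499 0.043464   0.03035455] [-159.25954699  112.08818294   23.09395246]
```

View pics/w1.png

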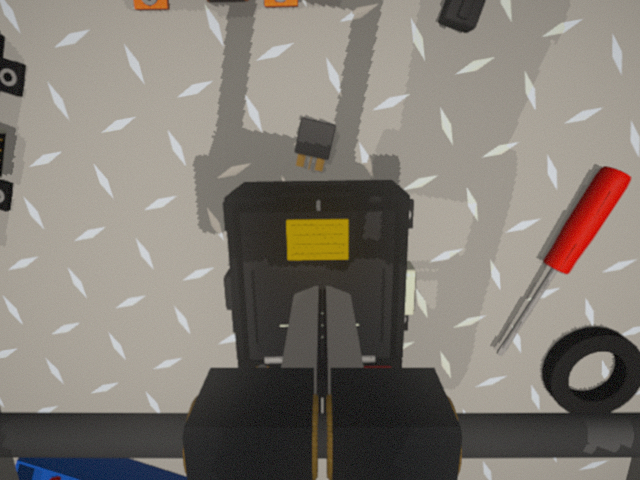

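Wrist view: the yellow pad is centred at (317,239), which gives (0.548, 0.182), in agreement with the other two views. The box is square to the tool. Next I descend to just above the pad.

Emit:
carry_out(motion="-0.01 -0.02 0.15 0; -0.01 -0.02 0.3 0; -0.01 -0.02 0.45 0; -0.01 -0.02 0.6 0; -0.01 -0.02 0.66 0; -0.01 -0.02 0.68 0; -0.01 -0.02 0.68 0; -0.01 -0.02 0.68 0")

```text
time: 3.4
tool_pos: [0.5494, 0.1803, 0.1041]
ee_rot: [-3.141, 0.003, -2.759]
wrist_force: [0.9, -0.1, -0.2]
width: 0.0007
finger_force: 0.0
```

```bash
python3 go.py .5475 .1815 .0875
```

```text
3.4 [0.5494 0.1803 0.1041] [-3.141e+00  3.000e-03 -2.759e+00] w 0.0006513722408491611 [ 0.86 -0.15 -0.18] shares [0.009 0.012 0.111]
```

Emit:
carry_out(motion="0.01 0.01 0.02 0; 0.01 0.01 0.04 0; 0.01 0.01 0.06 0; 0.01 0.01 0.07 0; 0.01 0.01 0.08 0; 0.01 0.01 0.085 0; 0.01 0.01 0.085 0; 0.01 0.01 0.085 0")

```text
time: 4.2
tool_pos: [0.5467, 0.1808, 0.0899]
ee_rot: [3.142, 0.0, -2.759]
wrist_force: [-0.3, 0.2, 3.2]
width: 0.0005
finger_force: 1.3
```

Emit:
carry_out(motion="0 0 0.005 0; 0 0 0.01 0; 0 0 0.015 0; 0 0 0.018 0; 0 0 0.02 0; 0 0 0.02 0; 0 0 0.02 0; 0 0 0.02 0")

```text
time: 5.0
tool_pos: [0.5467, 0.1807, 0.0876]
ee_rot: [-3.142, 0.001, -2.759]
wrist_force: [-2.1, 0.2, 6.3]
width: 0.0005
finger_force: 3.0
```

Emit:
carry_out(motion="0 0 0.005 0; 0 0 0.01 0; 0 0 0.01 0; 0 0 0.01 0; 0 0 0.01 0; 0 0 0.01 0; 0 0 0.01 0; 0 0 0.01 0")

```text
time: 5.8
tool_pos: [0.5468, 0.1808, 0.0872]
ee_rot: [-3.141, 0.001, -2.759]
wrist_force: [-4.4, -1.0, 9.5]
width: 0.0007
finger_force: 4.9
```

The force is rising with almost no further travel, so this is the hard stop. I retract up and to the front.

Emit:
carry_out(motion="0 0 -0.2 0; 0.2 0 -0.5 0; 0.5 0 -0.8 0; 0.8 0 -1 0; 1 0 -1 0; 1 0 -1 0; 1 0 -1 0; 1 0 -1 0")

```text
time: 6.6
tool_pos: [0.4079, 0.1248, 0.234]
ee_rot: [3.141, -0.001, -2.759]
wrist_force: [-0.3, 0.6, -0.3]
width: 0.0001
finger_force: 0.0
```

Emit:
carry_out(motion="0 0 0 0; 0 0 0 0; 0 0 0 0; 0 0 0 0; 0 0 0 0; 0 0 0 0; 0 0 0 0; 0 0 0 0")

```text
time: 7.4
tool_pos: [0.4075, 0.1247, 0.2353]
ee_rot: [3.142, 0.0, -2.759]
wrist_force: [0.8, -0.7, -0.1]
width: 0.0003
finger_force: 0.0
```

```bash
python3 - <<'E'
from bench import snapshot; import cv2,numpy as np
a=snapshot("scene")["image"][130:310,230:470,::-1]; b=snapshot("side")["image"][170:350,220:460,::-1]
cv2.imwrite("pics/after.png",cv2.resize(np.hstack([a,b]),(800,300)))
E
```

```text
(no output)
```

View pics/after.png

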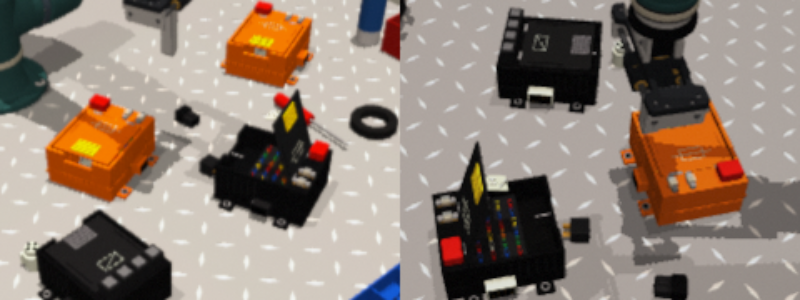

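The picture shows the fuse hatch standing fully open (crop 290,130 in scene and 475,190 in side), the relay box shut and the loose parts undisturbed. I wait for the one-second hold, then hand in.

Emit:
carry_out(motion="0 0 0 0; 0 0 0 0; 0 0 0 0; 0 0 0 0; 0 0 0 0; 0 0 0 0; 0 0 0 0; 0 0 0 0")

```text
time: 8.3
tool_pos: [0.4075, 0.1247, 0.2352]
ee_rot: [3.142, 0.0, -2.759]
wrist_force: [-0.2, 0.5, -0.1]
width: 0.0004
finger_force: 0.0
```

Emit:
carry_out(motion="0 0 0 0; 0 0 0 0; 0 0 0 0; 0 0 0 0; 0 0 0 0; 0 0 0 0; 0 0 0 0; 0 0 0 0")

```text
time: 9.1
tool_pos: [0.4075, 0.1247, 0.2352]
ee_rot: [3.142, 0.0, -2.759]
wrist_force: [0.2, 0.2, 0.7]
width: 0.0005
finger_force: 0.0
```

```bash
python3 -c "
from bench import robot; print(robot.close_job())"
```

```text
the job is handed in; nothing more can be done
None
```

The fuse box hatch sprang open after a single press and stood open in the last picture, with the relay box shut and nothing visibly moved; I handed the job in at about 9 s, and no verdict was returned.

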